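# Tighten a sight-glass ring with a two-pin spanner

## Robot

A 7-joint arm with a two-finger parallel gripper is mounted at the origin on a cart in front of the work surface, level with it; the furniture and walls round the work are solid. World frame = base frame: x ahead of the robot, y to its left, z up, the work surface at z = 0. Lengths are in m, angles in rad, forces in N, time in s.
With the tool pointing down it reaches from about 0.4 to 0.875 m from the base axis. Payload 19.3 kg.
Tool frame: the origin (TCP) lies midway between the tips of the shut fingers; the grasp point (between the pads) lies 19 mm behind it; z points along the fingers, y is the line along which they close (so a half turn about z gives the same grasp; the last joint's range is limited). The gripper opens to 85 mm and grips with 20 to 120 N. Pads are 22 mm wide; open, the fingers measure 114 mm over their backs; the gripper's body (76 mm by 85 mm) begins 54 mm behind the grasp point. The pads swing forward as they close: fully open they stand 13 mm farther back than shut.
Start: joints at [0.717, 0.521, -0.036, 1.599, 0.021, 1.021, -0.113], TCP at [0.441, -0.443, 0.231] pointing down, gripper open.
Joint ranges: [-2.91, 2.91], [-0.3, 2.13], [-1.5, 1.42], [0.17, 2.43], [-1.26, 4.41], [0.16, 1.93], [-2.52, 2.52]. Speed limits (rad/s): [1.89, 1.89, 2.39, 2.39, 3.01, 3.01, 3.01].

## Interface

Orientations are given as [roll, pitch, yaw] about the fixed x, y, z axes, in that order (R = Rz(yaw) Ry(pitch) Rx(roll)).
In Python, from workcell import bot gives the robot as it stands.
- The arm moves only by the tool move_arm, never from a script. Its argument "series" is a list of rows, each a list of 3 entries, a list of its own where there are three numbers: the shift along the tool's x, y, z in cm, then the turn, a rotation vector about the tool's x, y, z in rad, then the opening in per cent of the stroke, from 0 (shut) to 100 (fully open). A call has 1 to 20 rows; each row is the pose to reach, as a shift and turn from the pose commanded when the call began, along the tool's axes at that moment; what a row does not reach only later rows make up. A row lasts 1/12 s, in which the tool goes at most 41.7 mm and 7.16 degrees, less where a joint would pass 70% of its speed; a pose out of reach is approached as far as the arm can. A call with a gripper value outside its range is refused whole. The fingers move at their own pace and stop on an object; "squeeze" is the grip in N (left out, the last holds). Time passes only in rows, so rows that repeat a pose let the fingers close. It gives the time, the measured TCP pose, the force, the opening and the grip force at its end, in the units of the state.
- bot.observe(): the state, without advancing time (a new reading comes with each control period).
- bot.grab_frame(name): name is "scene" or "top" or "wrist"; returns (picture, depth): 480x640x3 uint8, red, green, blue; 480x640 float32, m along the optical axis (not along the pixel's ray), 0 where there is no reading.
- bot.camera_params(name): a dict with "fovy" (degrees; the focal length in pixels is half the picture's height over the tangent of half this angle, whatever the lens; pixels are square), "cx", "cy" (the principal point, pixels), "R" (3x3) and "t" (3): a world point X has camera coordinates R X + t; the wrist camera has in their place "tool_from_camera" (4x4, takes a point from camera to tool coordinates, whose origin is the TCP and whose axes are the flange's). Camera axes: x right, y down, z forward; pixel columns grow to the right and rows downward; lengths in m; the calibration is good to about 2 mm. A picture is of the moment at which its call begins: read the wrist's pose just before it. camera_params takes no time and is no camera call.
- bot.job_done(): hands the job in; it is judged then, once.
Trained networks look in the newest picture that a camera, given by its name, has taken for a name from the list of things; names that differ only in an ending like _2 or _b are one class to them, and where a whole thing is asked for, a point or a joint stands for the part that bears it (a point fixed in the world has none). Each returns a list of dicts, best first, with "conf" (0 to 1); they miss things now and then, are a little off and sometimes report something else, mostly with a low value. They report only what shows in the picture. A call takes as long as a camera call. They do not tell look-alikes from the thing itself.
- bot.find_in(camera, thing): "bbox" ([left, top, right, bottom] in pixels, round what is visible of it).
- bot.trace(camera, thing): "mask" (480x640 bool, what is visible of it) and "bbox" ([left, top, right, bottom] in pixels, round what is visible of it).
The state is a dict: "clock": time; "qpos": joint angles; "qd": joint speeds; "joint_efforts": joint torques, N m; "position": TCP position; "tool_rot": TCP orientation; "force": force on the tool from outside, world axes, zero at the start; "moment": the same for the moment, N m; "grip_width": finger opening in m; "finger_force": force on a finger pad.
Only numpy, scipy, OpenCV 4.12 (cv2) and the standard library are available. Lean on these libraries where they do the work, as an engineer would, in place of code of your own. Each camera call takes 0.05 s, during which the arm holds its last target. There are 200 camera calls.

## Task

The sight glass of the washer's water filter has just been renewed and its ring is only finger-tight. Take the orange two-pin spanner from the kit tray, find the ring's holes with its pins, and turn the ring clockwise until it has clearly nipped the glass gasket tight, without forcing it; then stand the spanner back in its pocket in the tray. Press only lightly on the ring, and leave the tape, the dropper bottle and the dosing cup where they are.

Things in the scene. Friction and masses are not known exactly. Their poses are not given: they have to be found in the camera images.
- spanner_bar (a point): Centre of the orange T-bar (90 x 14 x 18 mm) of the two-pin spanner, which stands pins down in the tray pocket, about 0.22 kg. x runs along the bar, z up the spanner. A 14 mm stem, free for 34 mm, joins the bar to a round dark steel head 54 mm across and 14 mm thick, whose underside (2 mm chamfer) lies 55 mm below this point. Any grasp across the bar will do.
- spanner_pins (a point): Point on the spanner's axis midway between its two pin tips, 61 mm below the centre of the T-bar; axes as spanner_bar. The two round pins, 4.5 mm thick with tapered tips, stand 6 mm out of the head's underside, 22 mm either side of the axis along x, the line of the bar.
- ring_face (a point): Centre of the upper face of the filter's aluminium retaining ring (55 mm outside, 33 mm inside, 10 mm thick), 84 mm above the worktop; z up. It belongs to the fixed brass filter body and does not turn with the ring. Four 8 mm holes go through the ring, 90 degrees apart, 22 mm from its centre; only sight or feel tells their direction, as the thread may start anywhere.
- bore_mouth (a point): Centre of the mouth of the filter's bore, 56 mm across, 96 mm above the worktop, in the brass filter held fast in a blue vice. The ring's face lies 12 mm down; the bore guides the 54 mm head. Pins that miss the holes stand on the ring, 6 mm higher than when home; pressed with 2 to 8 N and turned they slide, leaving the ring still, and drop in within a quarter turn, head on the ring.
- ring (a joint): How far the ring is still unscrewed, rad: 0 where it meets the gasket under the glass, positive when looser (counter-clockwise from above); 0.5 to 1.0 at the start. The thread takes a steady 0.25 N m to turn; the ring sinks by less than 0.3 mm.
- gasket (a joint): How far the ring has been turned on, clockwise, after it met the gasket at ring = 0 (which then stays 0), rad: 0 at the start. The gasket yields from 0.35 N m on and takes 4 N m more for each rad: 0.5 N m at 0.04, where the ring is tight, 1 N m at 0.17, beyond which the gasket is crushed. Released, it keeps what it has up to about 0.09, or springs back to that.
- pocket (a point): Round pocket, 62 mm across, of the grey fixed kit tray (150 x 92 mm), where the spanner starts and ends. This point is the top centre of the 31 mm stud in its middle, 12 mm above the worktop: the underside of the spanner's head rests on it, the pins hanging free beside it. The pocket's rim is 12 mm higher. Any yaw of the spanner will do. z up.
- tape_roll: Roll of black tape lying flat on the worktop, 58 x 56 x 19 mm, a bystander; origin at the centre of its underside.
- dropper_bottle: Small brown dropper bottle standing on the worktop, 33 mm across, 102 mm high, a bystander; origin at the centre of its underside.
- dosing_cup: White dosing cup standing on the worktop, 66 mm across, 50 mm high, a bystander; origin at the centre of its underside.
Mind the look-alikes: they are no part of the job. Leave any pink or turquoise look-alike of the part that bears spanner_bar alone.

How it is judged:
On the way, in this order (a step that is already met when the one before it is completed fails the run):
1. the spanner's pins are in the ring's holes: their tips at least 4 mm under the ring's face (z of spanner_pins in the frame of ring_face below -0.004 m and horizontal distance between spanner_pins and ring_face below 0.004 m), for 0.2 s.
2. the ring is turned tight (home, and 0.04 rad or more into the gasket) with the pins still in its holes (value of joint gasket above 0.04 rad and value of joint ring below 0.03 rad and z of spanner_pins in the frame of ring_face below -0.003 m and horizontal distance between spanner_pins and ring_face below 0.004 m), for 0.2 s.
At the end, for the whole second after the job is handed in: The ring is home (ring below 0.03 rad) and still tight (0.03 to 0.17 rad into the gasket), and the spanner stands upright in its pocket, its head down on the stud (within 8 mm of the centre, 3 mm of full depth, 0.12 rad of upright), released (value of joint gasket between 0.03 and 0.17 rad and value of joint ring below 0.03 rad and horizontal distance between spanner_pins and pocket below 0.008 m and z of spanner_pins in the frame of pocket below -0.003 m and angle between spanner_pins's own z axis and vertical below 0.12 rad); the robot touches nothing.
It fails at once if the ring is forced more than 0.17 rad into the gasket (1 N m) (value of joint gasket above 0.17 rad).
It fails at once if pins and head together bear on the ring with more than 60 N (contact force between spanner and ring above 60 N).
It fails at once if pins that are not in the holes are pressed on the ring with more than 30 N (contact force between spanner and ring above 30 N and z of spanner_pins in the frame of ring_face above -0.003 m).
It fails at once if the spanner falls over (angle between spanner_pins's own z axis and vertical above 0.7 rad).
It fails at once if the tape roll, the dropper bottle or the dosing cup is pushed more than 15 mm or tipped (distance of any of tape_roll, dropper_bottle, dosing_cup from where it was at the start of the episode above 0.015 m or angle between any of dropper_bottle, dosing_cup's own z axis and vertical above 0.3 rad).
It also fails if it takes over 64 s, if anything falls off the work surface, if the arm or the gripper's body presses on something with over 40 N, if the wrist force passes 120 N, or if a joint passes its speed limit or range.

## Working session

There is one attempt and no reset: what is moved stays moved. The work goes in short steps, Python scripts to look and compute and a tool call to move; the robot and the scene stay as the last step left them, time stands still between calls to the robot, and variables do not carry over. Pictures are saved under pics/ and viewed, at most 10 in all, crops included, and the job is handed in when it is done.

Besides the shell and the picture viewer there is one more tool, called after ">>>" as name(argument=value, ...) on one line, values as JSON. move_arm: Moves the arm, as the interface text tells. Its arguments: {"type":"object","properties":{"series":{"type":"array"},"squeeze":{"type":"number"}},"required":["series"]}

```bash
mkdir -p pics; cat > h.py <<'E'
import numpy as np, cv2
from workcell import bot
from scipy.spatial.transform import Rotation as Ro
def K(c):
    p=bot.camera_params(c); f=240/np.tan(np.radians(p["fovy"])/2); return p,f
def pose():
    s=bot.observe(); T=np.eye(4); r=np.array(s["tool_rot"])
    T[:3,:3]=r if r.shape==(3,3) else Ro.from_euler('xyz',r).as_matrix(); T[:3,3]=s["position"]; return T
def cloud(c,d,T=None):
    p,f=K(c); v,u=np.mgrid[:480,:640]; X=np.stack([(u-p["cx"])/f*d,(v-p["cy"])/f*d,d],-1)
    if c=="wrist":
        M=T@np.array(p["tool_from_camera"]); return X@M[:3,:3].T+M[:3,3]
    return (X-np.array(p["t"]))@np.array(p["R"])
def save(n,im): cv2.imwrite("pics/"+n+".png",im[...,::-1])
E
python3 - <<'E'
from h import *
s=bot.observe();print({k:np.round(v,3).tolist() for k,v in s.items()})
ims=[]
for c in ["top","scene"]:
    im,d=bot.grab_frame(c);save(c,im);np.savez("/tmp/"+c,im=im,d=d);P=cloud(c,d)
    for n in ["spanner_bar","ring","tape_roll","dropper_bottle","dosing_cup"]:
        for r in bot.trace(c,n)[:4]:
            m=r["mask"]&(d>0); q=P[m]
            print(c,n,round(r["conf"],2),np.round(r["bbox"]).tolist(),np.round(np.median(q,0),3),np.round(q.max(0),3),np.round(im[m].mean(0)))
E
```

```text
{'clock': 0.0, 'qpos': [0.717, 0.522, -0.036, 1.6, 0.021, 1.021, -0.113], 'qd': [-0.001, 0.001, -0.0, -0.001, -0.0, 0.001, -0.001], 'joint_efforts': [-0.001, -92.711, 1.979, -36.992, 0.018, 0.008, -0.0], 'position': [0.441, -0.442, 0.231], 'tool_rot': [-3.14, 0.0, 0.784], 'force': [0.108, 0.526, -0.361], 'moment': [0.004, 0.028, 0.017], 'finger_force': 0.0, 'grip_width': 0.085}
top spanner_bar 0.92 [385.0, 297.0, 420.0, 325.0] [ 0.338 -0.088  0.055] [ 0.368 -0.052  0.074] [219. 138. 152.]
top spanner_bar 0.84 [400.0, 232.0, 430.0, 261.0] [ 0.495 -0.13   0.061] [ 0.531 -0.103  0.082] [178. 124.  54.]
top spanner_bar 0.83 [435.0, 280.0, 468.0, 310.0] [ 0.381 -0.215  0.03 ] [ 0.405 -0.189  0.076] [ 25. 156. 143.]
top ring 0.47 [280.0, 213.0, 304.0, 235.0] [0.561 0.172 0.083] [0.588 0.198 0.097] [222. 212. 198.]
top tape_roll 0.61 [209.0, 266.0, 231.0, 287.0] [0.444 0.37  0.018] [0.469 0.399 0.023] [98. 81. 62.]
top tape_roll 0.44 [388.0, 205.0, 429.0, 268.0] [ 0.547 -0.128  0.007] [ 0.608 -0.081  0.07 ] [144. 138. 129.]
top dropper_bottle 0.75 [373.0, 186.0, 388.0, 199.0] [ 0.635 -0.055
[... 455 characters left out ...]
021] [0.485 0.064 0.307] [ 60. 143. 132.]
scene ring 0.68 [281.0, 224.0, 300.0, 233.0] [0.576 0.163 0.081] [0.591 0.187 0.085] [218. 212. 201.]
scene tape_roll 0.95 [208.0, 304.0, 236.0, 325.0] [0.434 0.373 0.014] [0.497 0.4   0.021] [83. 71. 58.]
scene tape_roll 0.66 [401.0, 216.0, 438.0, 245.0] [ 0.491 -0.131  0.057] [ 0.622 -0.099  0.077] [150. 107.  74.]
scene dropper_bottle 0.79 [350.0, 192.0, 367.0, 229.0] [ 0.63  -0.055  0.046] [ 0.65  -0.042  0.098] [113.  98.  86.]
scene dosing_cup 0.81 [169.0, 258.0, 199.0, 290.0] [0.568 0.409 0.03 ] [0.655 0.438 0.05 ] [162. 158. 148.]
scene dosing_cup 0.33 [354.0, 193.0, 368.0, 229.0] [ 0.63  -0.055  0.045] [ 0.783 -0.042  0.099] [113.  97.  85.]
```

Candidates in the top picture are pink at (402,311), orange at (415,247) and turquoise at (451,295). I choose the orange one, which stands in the tray, and check it in a crop.

```bash
python3 - <<'E'
from h import *
z=np.load("/tmp/top.npz");im,d=z["im"],z["d"]
save("crop",np.hstack([cv2.resize(im[190:330,360:480],None,fx=4,fy=4,interpolation=2),cv2.resize(im[200:250,265:315],(300,560//1),interpolation=2)]))
P=cloud("top",d)
hsv=cv2.cvtColor(im,cv2.COLOR_RGB2HSV)
m=np.zeros(d.shape,bool);m[228:265,396:434]=1
m&=(hsv[...,1]>150)&(hsv[...,0]<25)&(P[...,2]>.065)
q=P[m];print(m.sum(),q.mean(0),q.min(0),q.max(0))
print(cv2.minAreaRect((q[:,:2]*1000).astype(np.float32)))
# ring mouth: brass points near z .096
m=(abs(P[...,2]-.096)<.006)&(np.hypot(P[...,0]-.561,P[...,1]-.172)<.06)
q=P[m];print(m.sum(),cv2.minEnclosingCircle((q[:,:2]*1000).astype(np.float32)),q.mean(0))
E
```

```text
207 [ 0.49745865 -0.1333099   0.0747192 ] [ 0.46449559 -0.16693261  0.0655239 ] [ 0.53137473 -0.10069219  0.08219589]
((497.26458740234375, -134.07293701171875), (87.51665496826172, 15.196346282958984), 42.2681770324707)
339 ((560.8739013671875, 169.440185546875), 37.97451400756836) [0.56036618 0.169258   0.09560496]
```

View pics/crop.png

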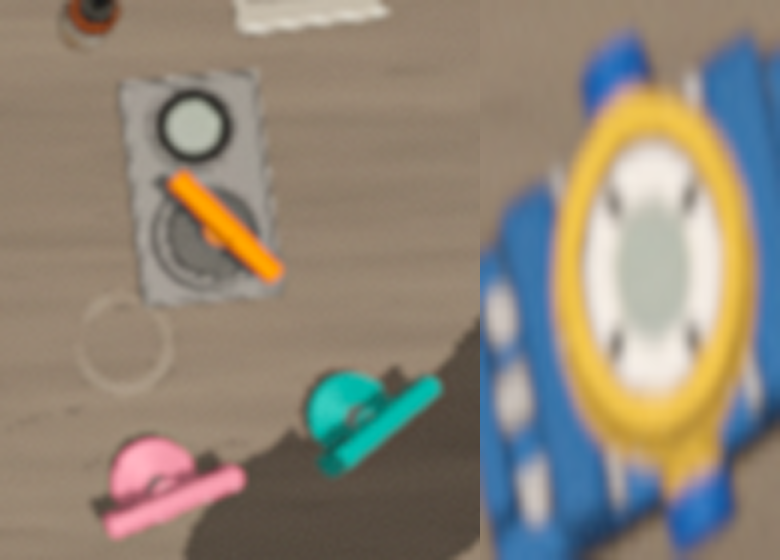

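The orange spanner stands in the tray pocket at crop (215,230), top pixel (415,247). The pink and turquoise look-alikes lie outside the tray. The ring holes sit on the diagonals. The tool yaw already matches the bar, so I go above it.

>>> move_arm(series=[[[26,-17.8,0],[0,0,-0.04],100],[[26,-17.8,0],[0,0,0.04],100],[[26,-17.8,0],[0,0,0.04],100],[[26,-17.8,0],[0,0,0.04],100],[[26,-17.8,0],[0,0,0.04],100],[[26,-17.8,0],[0,0,0.04],100],[[26,-17.8,0],[0,0,0.04],100],[[26,-17.8,0],[0,0,0.04],100],[[26,-17.8,0],[0,0,0.04],100],[[26,-17.8,0],[0,0,0.04],100],[[26,-17.8,0],[0,0,0.04],100],[[26,-17.8,0],[0,0,0.04],100],[[26,-17.8,0],[0,0,0.04],100],[[26,-17.8,0],[0,0,0.04],100]])

```text
clock: 1.77
position: [0.4995, -0.1339, 0.2313]
tool_rot: [3.142, 0.0, 0.742]
force: [-0.4, -0.2, 0.7]
grip_width: 0.0854
finger_force: 0.0
```

```bash
cat > look.py <<'E'
from h import *
import sys
def bar(name):
    T=pose(); im,d=bot.grab_frame("wrist"); save(name,im); P=cloud("wrist",d,T)
    hsv=cv2.cvtColor(im,cv2.COLOR_RGB2HSV)
    m=(hsv[...,1]>170)&(hsv[...,0]>5)&(hsv[...,0]<22)&(P[...,2]>.066)&(P[...,2]<.085)&(np.hypot(P[...,0]-.497,P[...,1]+.134)<.07)
    q=P[m]; print(T[:3,3],m.sum(),q.min(0),q.max(0),np.median(q,0)); r=cv2.minAreaRect((q[:,:2]*1000).astype(np.float32)); print(r)
    d=np.array([r[0][0]/1000,r[0][1]/1000,.048])-T[:3,3]; print("tool shift cm",T[:3,:3].T@d*100,"yaw",Ro.from_matrix(T[:3,:3]).as_euler('xyz'))
if __name__=="__main__": bar(sys.argv[1])
E
python3 look.py w1
```

```text
[ 0.49952593 -0.1339154   0.23126426] 1369 [ 0.46384516 -0.16839038  0.06610847] [ 0.5343581  -0.10273184  0.07830626] [ 0.50133718 -0.13368839  0.07567395]
((499.21466064453125, -135.3658447265625), (87.55066680908203, 13.199847221374512), 42.87678909301758)
tool shift cm [-0.11864576  0.08523223 18.32644394] yaw [3.14155899e+00 1.27521637e-04 7.42260818e-01]
```

View pics/w1.png

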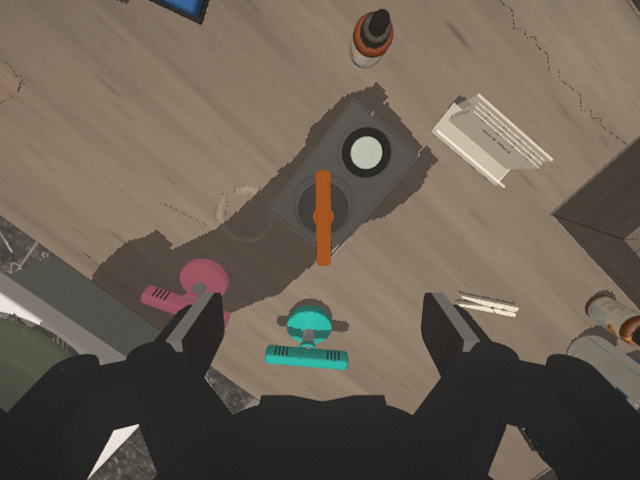

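The orange bar stands centred at (323,217) and is aligned with the fingers. I descend and grip.

>>> move_arm(series=[[[-0.1,0.1,4],[0,0,0],100],[[-0.1,0.1,8],[0,0,0],100],[[-0.1,0.1,12],[0,0,0],100],[[-0.1,0.1,15],[0,0,0],100],[[-0.1,0.1,17],[0,0,0],100],[[-0.1,0.1,18.3],[0,0,0],100],[[-0.1,0.1,18.3],[0,0,0],100],[[-0.1,0.1,18.3],[0,0,0],60],[[-0.1,0.1,18.3],[0,0,0],30],[[-0.1,0.1,18.3],[0,0,0],10],[[-0.1,0.1,18.3],[0,0,0],0],[[-0.1,0.1,18.3],[0,0,0],0],[[-0.1,0.1,18.3],[0,0,0],0],[[-0.1,0.1,18.3],[0,0,0],0],[[-0.1,0.1,18.3],[0,0,0],0]], squeeze=100)

```text
clock: 3.07
position: [0.5, -0.1345, 0.049]
tool_rot: [3.141, -0.001, 0.744]
force: [-2.0, 0.6, 13.9]
grip_width: 0.0124
finger_force: 98.2
```

>>> move_arm(series=[[[0,0,-2],[0,0,0],0],[[0,0,-5],[0,0,0],0],[[0,0,-9],[0,0,0],0],[[0,0,-13],[0,0,0],0],[[0,0,-17],[0,0,0],0],[[3,-2,-18],[0,0,0],0],[[6,-5,-18],[0,0,0],0],[[9,-8,-18],[0,0,0],0],[[12,-11,-18],[0,0,0],0],[[15,-14,-18],[0,0,0],0],[[17,-17,-18],[0,0,0],0],[[18,-18.3,-18],[0,0,0],0],[[18,-18.3,-18],[0,0,0],0],[[18,-18.3,-18],[0,0,0],0],[[18,-18.3,-18],[0,0,0],0],[[18,-18.3,-18],[0,0,0],0]])

```text
clock: 4.4
position: [0.5083, 0.1209, 0.2283]
tool_rot: [3.141, 0.0, 0.742]
force: [0.4, -0.3, -2.8]
grip_width: 0.012
finger_force: 98.6
```

```bash
cat > ring.py <<'E'
from h import *
import sys
T=pose(); im,d=bot.grab_frame("wrist"); save(sys.argv[1],im); P=cloud("wrist",d,T); np.savez("/tmp/ring",im=im,d=d,P=P,T=T)
print(bot.observe()["force"],T[:3,3],bot.observe()["qpos"])
for r in bot.trace("wrist","ring")[:2]:
    q=P[r["mask"]&(d>0)]; print(r["conf"],r["bbox"],np.median(q,0),cv2.minEnclosingCircle((q[abs(q[:,2]-.084)<.004][:,:2]*1000).astype(np.float32)))
R=np.hypot(P[...,0]-.561,P[...,1]-.170)
m=(abs(P[...,2]-.096)<.003)&(R<.06); q=P[m][:,:2]*1000; print(m.sum(),cv2.minEnclosingCircle(q.astype(np.float32)))
b=cv2.boundingRect(((R<.05)&(P[...,2]>.06)).astype(np.uint8)); print(b)
x,y,w,h=b; save(sys.argv[1]+"c",cv2.resize(im[y:y+h,x:x+w],None,fx=500/max(w,h),fy=500/max(w,h),interpolation=2))
E
python3 ring.py r1
```

```text
[ 0.58887663 -0.83265452 -2.8271989 ] [0.50828897 0.12087363 0.22828272] [-0.19078286  0.36834468 -0.20204415  1.86430023  0.0914697   0.91795075
 -1.26405314]
0.9 [292.1, 102.0, 357.2, 171.7] [0.56140311 0.16843239 0.08403995] ((561.5113525390625, 167.5513916015625), 27.85887908935547)
3335 ((561.1566162109375, 167.4327392578125), 37.5753173828125)
(0, 0, 639, 480)
```

View pics/r1.png

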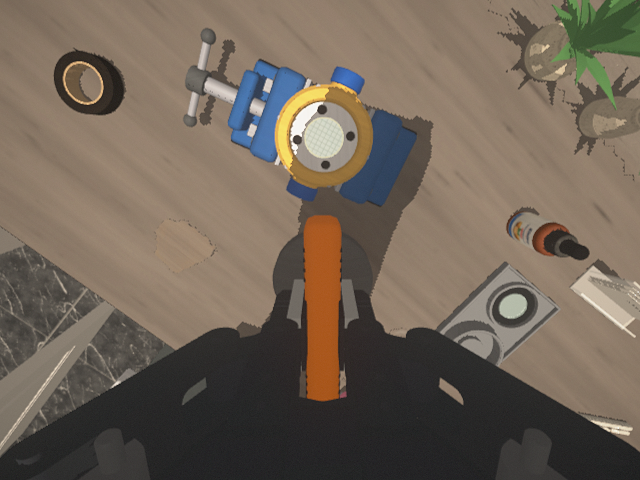

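View pics/r1c.png

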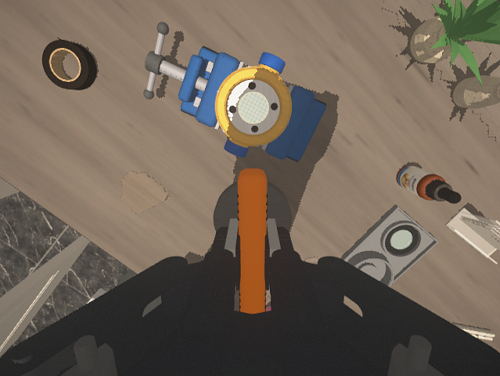

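The wrist view shows the filter at (323,135), with ring holes at about (322,110), (350,136), (325,165) and (297,140). The held bar is seen foreshortened. Next I compute the hole directions and the centre.

```bash
python3 - <<'E'
from h import *
z=np.load("/tmp/ring.npz");im,d,P,T=[z[k] for k in("im","d","P","T")]
p,f=K("wrist");M=T@p["tool_from_camera"]
def at(u,v,zz):
    r=M[:3,:3]@np.array([(u-p["cx"])/f,(v-p["cy"])/f,1]); return M[:3,3]+r*(zz-M[2,3])/r[2]
# refine holes: dark centroid
g=im.max(2).astype(float); H=[]
for u,v in [(322,110),(350,136),(325,165),(297,140)]:
    w=np.clip(90-g[v-6:v+7,u-6:u+7],0,None); yy,xx=np.mgrid[v-6:v+7,u-6:u+7]; c=(w*xx).sum()/w.sum(),(w*yy).sum()/w.sum()
    H.append(at(*c,.083)); print(np.round(c,1),H[-1])
H=np.array(H);c=H.mean(0);a=np.degrees(np.arctan2(*(H-c)[:,1::-1].T));print("c",c,"r",np.hypot(*(H-c)[:,:2].T),"ang",a, a%90)
# bore outer/inner circle from height
for lo,hi,n in((.0925,.099,"brass"),):
    m=(P[...,2]>lo)&(P[...,2]<hi)&(np.hypot(P[...,0]-c[0],P[...,1]-c[1])<.05)
    q=P[m][:,:2];rr=np.hypot(*(q-c[:2]).T);print(n,m.sum(),np.percentile(rr,[1,50,99]))
    from scipy.optimize import least_squares
    cs,h=cv2.findContours(m.astype(np.uint8),cv2.RETR_CCOMP,cv2.CHAIN_APPROX_NONE)
    for k in cs:
        if len(k)>60:
            X=np.array([at(*e,.096)[:2] for e in k[:,0]]); s=least_squares(lambda t:np.hypot(*(X-t[:2]).T)-t[2],[c[0],c[1],.03],loss="soft_l1",f_scale=.001).x;print(len(k),s)
E
```

```text
[321.5 109.2] [0.5763224  0.18355351 0.083     ]
[349.9 135.7] [0.57703483 0.15273307 0.083     ]
[325.  164.2] [0.54639066 0.15219512 0.083     ]
[296.8 139.5] [0.54538915 0.18273052 0.083     ]
c [0.56128426 0.16780305 0.083     ] r [0.02177665 0.02179874 0.02157376 0.02180559] ang [  46.32534136  -43.73499941 -133.65840141  136.79814384] [46.32534136 46.26500059 46.34159859 46.79814384]
brass 3357 [0.02772352 0.03276004 0.03751508]
274 [0.56124875 0.16739384 0.0369344 ]
207 [0.56121222 0.16739092 0.02795698]
```

```bash
python3 - <<'E'
from h import *
z=np.load("/tmp/ring.npz");im,d,P,T=[z[k] for k in("im","d","P","T")]
Q=(P-T[:3,3])@T[:3,:3]; hsv=cv2.cvtColor(im,cv2.COLOR_RGB2HSV)
m=(hsv[...,1]>170)&(hsv[...,0]>5)&(hsv[...,0]<22)&(abs(Q[...,0])<.06)&(abs(Q[...,1])<.02)&(Q[...,2]<.0)&(Q[...,2]>-.05)
q=Q[m];print(m.sum(),np.percentile(q,[0,1,50,99,100],axis=0).round(4),cv2.minAreaRect((q[:,:2]*1000).astype(np.float32)))
t=Q[...,2];hd=(hsv[...,1]<60)&(d>0)&(np.hypot(Q[...,0],Q[...,1])<.035)&(Q[...,2]>.01)&(Q[...,2]<.035)
q=Q[hd];print(hd.sum(),np.percentile(q,[0,1,50,99,100],axis=0).round(4))
def go(tx,ty,tz):
    print("shift cm",T[:3,:3].T@(np.array([tx,ty,tz])-T[:3,3])*100)
go(.5603,.1684,.2283)
E
```

```text
6113 [[-0.035  -0.0069 -0.0358]
 [-0.0326 -0.0064 -0.028 ]
 [ 0.0119  0.0001 -0.0265]
 [ 0.0428  0.0068 -0.0164]
 [ 0.0432  0.0072 -0.0127]] ((4.1013946533203125, 0.18674945831298828), (14.0725736618042, 78.15070343017578), 89.84716796875)
2569 [[-0.011  -0.0264  0.019 ]
 [-0.0078 -0.0256  0.02  ]
 [ 0.0073  0.0104  0.0225]
 [ 0.022   0.0263  0.0324]
 [ 0.0227  0.0273  0.0344]]
shift cm [ 7.04548539e+00  1.23552542e-02 -4.68722610e-03]
```

>>> move_arm(series=[[[2,0,0],[0,0,-0.12],0],[[4,0,0],[0,0,-0.24],0],[[6,0,0],[0,0,-0.36],0],[[7.05,0.03,0],[0,0,-0.48],0],[[7.05,0.03,0],[0,0,-0.6],0],[[7.05,0.03,0],[0,0,-0.72],0],[[7.05,0.03,0],[0,0,-0.84],0],[[7.05,0.03,0],[0,0,-0.96],0],[[7.05,0.03,0],[0,0,-1.08],0],[[7.05,0.03,0],[0,0,-1.2],0],[[7.05,0.03,0],[0,0,-1.32],0],[[7.05,0.03,0],[0,0,-1.44],0],[[7.05,0.03,0],[0,0,-1.54],0],[[7.05,0.03,0],[0,0,-1.64],0],[[7.05,0.03,0],[0,0,-1.64],0],[[7.05,0.03,0],[0,0,-1.64],0]])

```text
clock: 5.83
position: [0.5605, 0.1688, 0.2282]
tool_rot: [-3.141, -0.0, 2.379]
force: [0.2, 0.1, -2.6]
grip_width: 0.0122
finger_force: 98.6
```

```bash
python3 - <<'E'
from h import *
s=bot.observe();print(s["position"],s["tool_rot"],s["force"],s["moment"],s["qpos"])
E
```

```text
[0.56046861 0.16883235 0.22816975] [-3.14141581e+00 -2.10950943e-04  2.37943410e+00] [ 0.20780611  0.12511482 -2.56692549] [-0.06173961 -0.02631071 -0.01013741] [ 0.01039416  0.5135623  -0.57638106  1.68990744  0.31687926  1.03291399
  0.13735432]
```

>>> move_arm(series=[[[0,0,3],[0,0,0],0],[[0,0,6],[0,0,0],0],[[0,0,8],[0,0,0],0],[[0,0,8.8],[0,0,0],0],[[0,0,9.1],[0,0,0],0],[[0,0,9.3],[0,0,0],0],[[0,0,9.5],[0,0,0],0],[[0,0,9.6],[0,0,0],0],[[0,0,9.7],[0,0,0],0],[[0,0,9.7],[0,0,0],0]])

```text
clock: 6.67
position: [0.5605, 0.1696, 0.1317]
tool_rot: [3.141, 0.0, 2.383]
force: [0.0, -0.4, -3.1]
grip_width: 0.0121
finger_force: 98.5
```

>>> move_arm(series=[[[0,0,0.1],[0,0,0],0],[[0,0,0.2],[0,0,0],0],[[0,0,0.3],[0,0,0],0],[[0,0,0.3],[0,0,0],0]])

```text
clock: 7.0
position: [0.5601, 0.1695, 0.1281]
tool_rot: [-3.141, -0.0, 2.384]
force: [-1.3, -1.3, -2.8]
grip_width: 0.0124
finger_force: 98.7
```

>>> move_arm(series=[[[0,0,0.1],[0,0,0],0],[[0,0,0.2],[0,0,0],0],[[0,0,0.3],[0,0,0],0],[[0,0,0.3],[0,0,0],0]])

```text
clock: 7.33
position: [0.5601, 0.1695, 0.125]
tool_rot: [-3.141, -0.0, 2.384]
force: [-1.9, -0.2, -3.0]
grip_width: 0.0127
finger_force: 98.6
```

>>> move_arm(series=[[[0,0,0.1],[0,0,0],0],[[0,0,0.2],[0,0,0],0],[[0,0,0.3],[0,0,0],0],[[0,0,0.4],[0,0,0],0],[[0,0,0.4],[0,0,0],0]])

```text
clock: 7.75
position: [0.5602, 0.1696, 0.1212]
tool_rot: [-3.141, -0.0, 2.384]
force: [-2.3, -0.7, -3.1]
grip_width: 0.0125
finger_force: 98.7
```

>>> move_arm(series=[[[0,0,0.04],[0,0,0],0],[[0,0,0.08],[0,0,0],0],[[0,0,0.08],[0,0,0],0]])

```text
clock: 8.0
position: [0.5603, 0.1696, 0.121]
tool_rot: [-3.142, 0.0, 2.384]
force: [-7.9, -1.8, 8.1]
grip_width: 0.0123
finger_force: 100.5
```

```bash
python3 - <<'E'
from h import *
s=bot.observe();print(s["position"],s["tool_rot"],s["force"],s["moment"])
E
```

```text
[0.56026485 0.16961821 0.12098964] [-3.14155360e+00  2.57401177e-04  2.38371209e+00] [-7.85505453 -1.81051202  8.11936755] [-0.46760741  1.6415994   0.021204  ]
```

Head is on the ring with about 11 N, at the home depth. I ease off a touch and turn clockwise.

>>> move_arm(series=[[[0.02,-0.02,-0.03],[0,0,0],0],[[0.02,-0.02,-0.03],[0,0,0],0],[[0.02,-0.01,-0.03],[0,0,0.06],0],[[0.02,0,-0.03],[0,0,0.12],0],[[0.02,0.01,-0.03],[0,0,0.18],0],[[0.02,0.02,-0.03],[0,0,0.24],0],[[0.01,0.02,-0.03],[0,0,0.3],0],[[0.01,0.03,-0.03],[0,0,0.36],0],[[0.01,0.04,-0.03],[0,0,0.42],0],[[0.01,0.04,-0.03],[0,0,0.42],0]])

```text
clock: 8.83
position: [0.5605, 0.17, 0.1211]
tool_rot: [3.142, 0.0, 1.96]
force: [-5.3, -2.1, 5.9]
grip_width: 0.0124
finger_force: 99.8
```

```bash
cat > o.py <<'E'
from h import *
s=bot.observe();print(*[np.round(s[k],4) for k in("clock","position","tool_rot","force","moment","grip_width")])
E
python3 o.py
```

```text
8.8333 [0.5605 0.17   0.1211] [3.1416e+00 3.0000e-04 1.9600e+00] [-5.2777 -2.0869  5.9332] [-0.4255  1.2539  0.0406] 0.0124
```

>>> move_arm(series=[[[0,0.01,0],[0,0,0.05],0],[[0,0.02,0],[0,0,0.1],0]])

```text
clock: 9.0
position: [0.5607, 0.17, 0.121]
tool_rot: [3.142, 0.0, 1.862]
force: [-5.6, -2.4, 6.2]
grip_width: 0.012
finger_force: 100.0
```

```bash
python3 o.py; python3 ring.py r2
```

```text
9.0 [0.5607 0.17   0.121 ] [3.1416e+00 1.0000e-04 1.8620e+00] [-5.5899 -2.3578  6.1917] [-0.5098  1.3466  0.2771] 0.012
[-4.98403903 -1.5974519   4.98664641] [0.56067191 0.1700201  0.12103679] [-0.12537413  0.62055131 -0.38653844  1.78492169  0.31181088  0.79662461
 -0.38005328]
0.58 [275.7, 254.7, 278.6, 256.6] [0.53461814 0.17020743 0.08467478] ((534.6181640625, 170.20742797851562), 1.2683079242706299)
5546 ((561.2657470703125, 167.81564331054688), 37.637489318847656)
(75, 175, 492, 305)
```

View pics/r2.png

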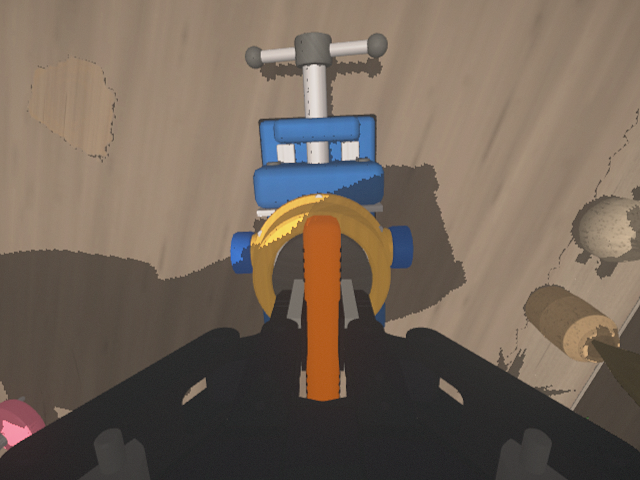

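The head sits in the bore at (320,260). A moving torque of 0.28 N m means the ring is turning on its thread. I go on in small steps.

>>> move_arm(series=[[[0,0.01,0],[0,0,0.04],0],[[0,0.01,0],[0,0,0.08],0]])

```text
clock: 9.27
position: [0.5608, 0.1701, 0.121]
tool_rot: [3.141, 0.0, 1.782]
force: [-4.4, -0.5, 4.8]
grip_width: 0.0125
finger_force: 99.9
```

```bash
python3 o.py
```

```text
9.2667 [0.5608 0.1701 0.121 ] [3.1415e+00 1.0000e-04 1.7824e+00] [-4.4364 -0.5285  4.8443] [-0.3839  1.0572  0.2517] 0.0125
```

>>> move_arm(series=[[[0,0.01,0],[0,0,0.04],0],[[0,0.01,0],[0,0,0.08],0]])

```text
clock: 9.43
position: [0.5609, 0.1701, 0.121]
tool_rot: [3.141, 0.0, 1.702]
force: [-5.0, -1.3, 5.1]
grip_width: 0.0126
finger_force: 99.9
```

```bash
python3 o.py
```

```text
9.4333 [0.5609 0.1701 0.121 ] [3.1414e+00 1.0000e-04 1.7021e+00] [-4.9956 -1.3497  5.1039] [-0.3907  1.1391  0.3943] 0.0126
```

>>> move_arm(series=[[[0,0.01,0],[0,0,0.03],0]])

```text
clock: 9.52
position: [0.561, 0.1701, 0.121]
tool_rot: [3.141, 0.0, 1.672]
force: [-5.8, -1.6, 6.0]
grip_width: 0.0124
finger_force: 100.0
```

```bash
python3 o.py
```

```text
9.5167 [0.561  0.1701 0.121 ] [3.1414e+00 2.0000e-04 1.6721e+00] [-5.7716 -1.6084  5.9563] [-0.4648  1.2414  0.4969] 0.0124
```

>>> move_arm(series=[[[0,0,0],[0,0,0.03],0]])

```text
clock: 9.6
position: [0.561, 0.1701, 0.121]
tool_rot: [3.141, 0.0, 1.643]
force: [-4.3, -2.3, 5.2]
grip_width: 0.0123
finger_force: 100.0
```

```bash
python3 o.py
```

```text
9.6 [0.561  0.1701 0.121 ] [3.1413e+00 3.0000e-04 1.6430e+00] [-4.342  -2.3184  5.2134] [-0.4196  1.0496  0.5668] 0.0123
```

>>> move_arm(series=[[[0,0,0],[0,0,0.03],0],[[0,0,0],[0,0,0.03],0],[[0,0,0],[0,0,0.03],0],[[0,0,0],[0,0,0.03],0],[[0,0,0],[0,0,0.03],0]])

```text
clock: 10.02
position: [0.5611, 0.1701, 0.121]
tool_rot: [3.141, 0.0, 1.615]
force: [-3.8, -2.7, 6.8]
grip_width: 0.0122
finger_force: 100.0
```

```bash
python3 o.py
```

```text
10.0167 [0.5611 0.1701 0.121 ] [3.1412 0.     1.6153] [-3.7829 -2.712   6.7631] [-0.4246  1.0846  0.4061] 0.0122
```

>>> move_arm(series=[[[0,0,0],[0,0,0.02],0]])

```text
clock: 10.1
position: [0.5611, 0.1701, 0.121]
tool_rot: [3.141, 0.0, 1.596]
force: [-3.2, -1.9, 6.1]
grip_width: 0.0125
finger_force: 100.2
```

```bash
python3 o.py
```

```text
10.1 [0.5611 0.1701 0.121 ] [3.1412 0.     1.5959] [-3.1801 -1.9339  6.078 ] [-0.498   0.9628  0.7293] 0.0125
```

0.73 N m puts the gasket at about 0.09 rad, which is tight. I hold briefly, back off inside the hole play and lift out.

>>> move_arm(series=[[[0,0,0],[0,0,0],0],[[0,0,0],[0,0,0],0],[[0,0,0],[0,0,0],0],[[0,0,0],[0,0,-0.03],0],[[0,0,0],[0,0,-0.07],0],[[0,0,0],[0,0,-0.07],0],[[0,0,-0.2],[0,0,-0.07],0],[[0,0,-0.5],[0,0,-0.07],0],[[0,0,-1],[0,0,-0.07],0],[[0,0,-1.8],[0,0,-0.07],0],[[0,0,-3],[0,0,-0.07],0],[[0,0,-5],[0,0,-0.07],0],[[0,0,-8],[0,0,-0.07],0],[[0,0,-10.5],[0,0,-0.07],0],[[0,0,-10.5],[0,0,-0.07],0]])

```text
clock: 11.35
position: [0.5629, 0.1711, 0.2317]
tool_rot: [3.134, -0.002, 1.663]
force: [0.8, 0.7, -1.9]
grip_width: 0.0124
finger_force: 98.8
```

```bash
python3 - <<'E'
from h import *
s=bot.observe();print(s["position"],s["tool_rot"],s["force"],s["qpos"])
T=pose()
# original grasp TCP (.5000,-.1345,.049) yaw .744; rest with yaw psi: keep spanner axis
o=Ro.from_euler('z',.744).apply([-.0015,0,0]); ax=np.array([.5,-.1345,.049])+o
for psi in (.744,s["tool_rot"][2]):
    t=ax-Ro.from_euler('z',psi).apply([-.0015,0,0]); t[2]=T[2,3]; print(psi,t,T[:3,:3].T@(t-T[:3,3])*100)
E
```

```text
[0.56287386 0.17107943 0.23172686] [ 3.13440514e+00 -1.86876570e-03  1.66348329e+00] [ 0.77171222  0.7445251  -1.86445681] [-0.12953206  0.47918691 -0.37492262  1.69238369  0.20295261  1.00083831
 -0.48214715]
0.744 [ 0.5        -0.1345      0.23172686] [-29.84479998  -9.08803198  -0.12109591]
1.663483287241453 [ 0.49875752 -0.13402229  0.23172686] [-29.78573476  -9.20732297  -0.12184295]
```

>>> move_arm(series=[[[-3,-1,0],[0,0,0.08],0],[[-6,-2,0],[0,0,0.16],0],[[-9,-3,0],[0,0,0.24],0],[[-12,-4,0],[0,0,0.32],0],[[-15,-5,0],[0,0,0.4],0],[[-18,-6,0],[0,0,0.5],0],[[-21,-7,0],[0,0,0.6],0],[[-24,-8,0],[0,0,0.7],0],[[-27,-8.6,0],[0,0,0.8],0],[[-29,-9.1,0],[0,0,0.88],0],[[-29.8,-9.1,0],[0,0,0.92],0],[[-29.8,-9.1,0],[0,0,0.92],0],[[-29.8,-9.1,0],[0,0,0.92],0],[[-29.8,-9.1,0],[0,0,0.92],0]])

```text
clock: 12.52
position: [0.4983, -0.1338, 0.226]
tool_rot: [-3.141, -0.001, 0.747]
force: [0.1, 1.4, -2.4]
grip_width: 0.0126
finger_force: 98.6
```

```bash
python3 - <<'E'
from h import *
s=bot.observe();T=pose();print(s["position"],s["tool_rot"],s["force"])
print(T[:3,:3].T@(np.array([.5,-.1345,.049])-T[:3,3])*100)
im,d=bot.grab_frame("wrist");save("p1",im);P=cloud("wrist",d,T);Q=(P-T[:3,3])@T[:3,:3]
hsv=cv2.cvtColor(im,cv2.COLOR_RGB2HSV)
m=(hsv[...,1]>170)&(hsv[...,0]>5)&(hsv[...,0]<22)&(abs(Q[...,0])<.06)&(abs(Q[...,1])<.02)&(Q[...,2]<.0)&(Q[...,2]>-.05)
print(np.percentile(Q[m],[1,50,99,100],axis=0).round(4),cv2.minAreaRect((Q[m][:,:2]*1000).astype(np.float32)))
E
```

```text
[ 0.498293   -0.13381916  0.22596447] [-3.14135682e+00 -5.55547779e-04  7.46642839e-01] [ 0.06898398  1.43073099 -2.44410123]
[ 0.06921684  0.17008159 17.69644852]
[[-0.0325 -0.0065 -0.028 ]
 [ 0.0118  0.0001 -0.0265]
 [ 0.0428  0.0068 -0.0166]
 [ 0.0432  0.0072 -0.0128]] ((4.153205871582031, 0.14953899383544922), (14.142252922058105, 78.0587387084961), 89.76409912109375)
```

View pics/p1.png

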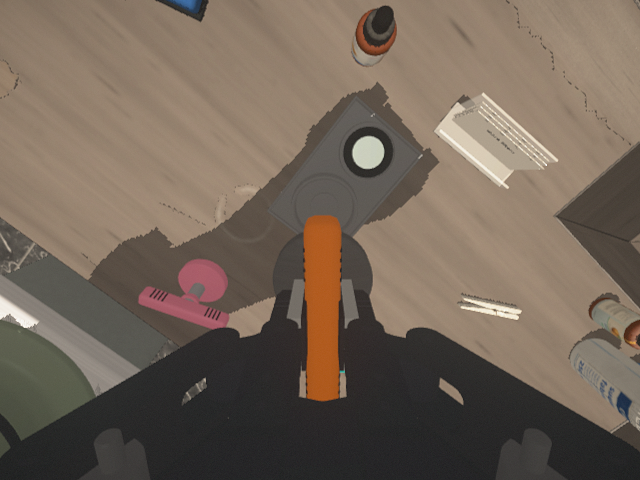

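The spanner has not shifted in the grip, and the empty pocket shows under the head at (322,205). I lower it.

>>> move_arm(series=[[[0.07,0.17,4],[0,0,0],0],[[0.07,0.17,8],[0,0,0],0],[[0.07,0.17,11],[0,0,0],0],[[0.07,0.17,13.5],[0,0,0],0],[[0.07,0.17,15],[0,0,0],0],[[0.07,0.17,16],[0,0,0],0],[[0.07,0.17,16.6],[0,0,0],0],[[0.07,0.17,17.1],[0,0,0],0],[[0.07,0.17,17.4],[0,0,0],0],[[0.07,0.17,17.5],[0,0,0],0],[[0.07,0.17,17.5],[0,0,0],0]])

```text
clock: 13.48
position: [0.5, -0.1359, 0.0512]
tool_rot: [3.141, -0.0, 0.744]
force: [0.0, 0.4, -2.8]
grip_width: 0.0123
finger_force: 98.5
```

```bash
python3 o.py
```

```text
13.4833 [ 0.5    -0.1359  0.0512] [ 3.141e+00 -5.000e-04  7.438e-01] [ 0.0489  0.417  -2.8244] [-0.0136 -0.003  -0.0015] 0.0123
```

>>> move_arm(series=[[[0.09,-0.1,0],[0,0,0],0],[[0.09,-0.1,0.05],[0,0,0],0],[[0.09,-0.1,0.1],[0,0,0],0],[[0.09,-0.1,0.15],[0,0,0],0],[[0.09,-0.1,0.2],[0,0,0],0],[[0.09,-0.1,0.2],[0,0,0],0]])

```text
clock: 13.98
position: [0.4998, -0.1345, 0.0491]
tool_rot: [3.141, -0.0, 0.744]
force: [-1.2, 1.6, 4.9]
grip_width: 0.0124
finger_force: 99.7
```

Contact with the stud. I release and lift away.

>>> move_arm(series=[[[0,0,0],[0,0,0],10],[[0,0,0],[0,0,0],20],[[0,0,0],[0,0,0],50],[[0,0,0],[0,0,0],80],[[0,0,0],[0,0,0],100],[[0,0,0],[0,0,0],100],[[0,0,0],[0,0,0],100],[[0,0,-2],[0,0,0],100],[[0,0,-5],[0,0,0],100],[[0,0,-9],[0,0,0],100],[[0,0,-13],[0,0,0],100],[[0,0,-17],[0,0,0],100],[[0,0,-18.3],[0,0,0],100],[[0,0,-18.3],[0,0,0],100],[[0,0,-18.3],[0,0,0],100]])

```text
clock: 15.23
position: [0.4998, -0.1346, 0.2324]
tool_rot: [3.14, -0.001, 0.744]
force: [-0.4, -0.2, -0.6]
grip_width: 0.0854
finger_force: 0.0
```

```bash
python3 look.py f1; python3 - <<'E'
from h import *
T=None;im,d=bot.grab_frame("top");save("t2",im)
p,f=K("top");P=cloud("top",d)
for n in ["tape_roll","dropper_bottle","dosing_cup"]:
    r=bot.trace("top",n)[:1]
    if r: print(n,r[0]["bbox"])
# ring hole angle now: crop
z=np.load("/tmp/top.npz")["im"]
save("t2c",np.hstack([cv2.resize(a[205:243,272:312],(400,380),interpolation=2) for a in(z,im)]))
E
```

```text
[ 0.49984617 -0.13458879  0.23235349] 1369 [ 0.46415076 -0.16791276  0.06637568] [ 0.53415674 -0.10282709  0.07807688] [ 0.5013085  -0.13370287  0.07566446]
((499.13787841796875, -135.4411163330078), (87.71575927734375, 13.281447410583496), 42.8345947265625)
tool shift cm [-1.25116463e-01 -7.84686237e-03  1.84352555e+01] yaw [ 3.14036529e+00 -8.29124582e-04  7.43659903e-01]
tape_roll [206.6, 265.0, 232.5, 290.5]
dropper_bottle [374.5, 186.8, 387.7, 201.9]
dosing_cup [184.8, 207.1, 210.6, 233.1]
```

View pics/f1.png

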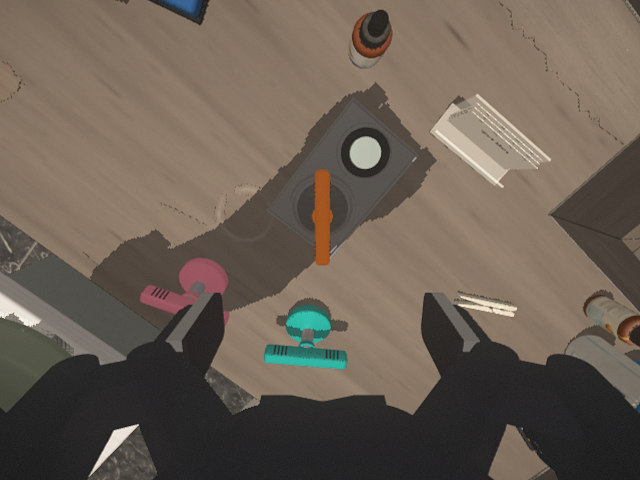

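View pics/t2c.png

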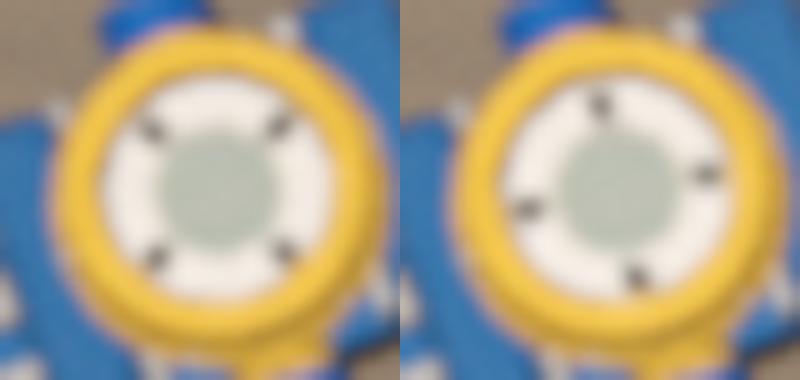

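The spanner stands in the pocket with the bar where it was at first (322,217). The ring's holes have turned about 37° clockwise and the bystanders have not moved. I hand in.

```bash
python3 -c "
from workcell import bot
print(bot.job_done())"
```

```text
the job is handed in; nothing more can be done
None
```

The ring is tight: the last turn took about 0.73 N m, roughly 0.09 rad into the gasket. The orange spanner stands released in its pocket, the bystanders are where they were, and the job is handed in, though the hand-in gave no verdict.

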